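Pack the full jars and close the drawer

ROBOT

A 7-joint arm with a two-finger parallel gripper is mounted at the origin on the work surface; the furniture and walls round the work are solid. World frame = base frame: x ahead of the robot, y to its left, z up, the work surface at z = 0. Lengths are in m, angles in rad, forces in N, time in s.
With the tool pointing down it reaches from about 0.425 to 0.95 m from the base axis. Payload 4.7 kg.
Tool frame: the origin (TCP) lies on the centre line of the jaws, within the pads' length; the fingertips stand 14 mm ahead of it and the grasp point (between the pads) lies 5 mm behind it (r.finger_overhang is the distance from the TCP to the fingertips, in m); z points along the fingers, y is the line along which they close (so a half turn about z gives the same grasp; the last joint's range is limited). The gripper opens to 85 mm and grips with 20 to 120 N. Pads are 22 mm wide; open, the fingers measure 114 mm over their backs; the gripper's body (76 mm by 85 mm) begins 54 mm behind the grasp point. The pads swing forward as they close: fully open they stand 13 mm farther back than shut.
Start: joints at [-1.254, 0.469, -0.049, 1.532, 0.024, 1.141, -0.082], TCP at [0.229, 0.635, 0.245] pointing down, gripper open.
Joint ranges: [-2.59, 2.59], [-0.33, 1.99], [-1.39, 1.29], [0.1, 2.45], [-1.04, 4.18], [0.21, 1.99], [-2.66, 2.66]. Speed limits (rad/s): [2.57, 2.57, 3.14, 3.14, 3.14, 3.14, 3.14].

INTERFACE

Orientations are given as [roll, pitch, yaw] about the fixed x, y, z axes, in that order (R = Rz(yaw) Ry(pitch) Rx(roll)).
In Python, from station import r gives the robot as it stands.
- The arm moves only by the tool move_arm, never from a script. Its argument "rows" is a list that holds one entry, the list of rows, each a list of 7 numbers: the turn, a rotation vector about the world's x, y, z in units of 60 degrees (1.0 is 60 degrees), then the shift along the world's x, y, z in units of 120 mm (1.0 is 120 mm), then the closure, from 0 (fully open) to 1 (shut). In form: [[[rx, ry, rz, tx, ty, tz, gripper], ...]]. A call has exactly 5 rows; each row is the pose to reach, as a shift and turn from the pose commanded when the call began; what a row does not reach only later rows make up. A row lasts 1/10 s, in which the tool goes at most 50 mm and 8.59 degrees, less where a joint would pass 70% of its speed; a pose out of reach is approached as far as the arm can. A call with a number of a shift or a turn outside -1 to 1 is refused whole. A call with a gripper value outside its range is refused whole. The fingers move at their own pace and stop on an object; "squeeze" is the grip in N (left out, the last holds). Time passes only in rows, so rows that repeat a pose let the fingers close, or fill a call up. It gives the time, the measured TCP pose, the force, the opening and the grip force at its end, in the units of the state.
- r.get_state(): the state, without advancing time (a new reading comes with each control period).
- r.read_camera(name): name is "scene" or "top"; returns a dict with "pixels" (420x560x3 uint8, blue, green, red), "intrinsics" (3x3 intrinsics, pixels), "D" ([k1, k2, p1, p2, k3] as OpenCV has them; the pictures are not rectified), "cam_to_world" (4x4, takes a point from camera to world coordinates). Camera axes: x right, y down, z forward; pixel columns grow to the right and rows downward; lengths in m; the calibration is good to about 2 mm. A picture is of the moment at which its call begins. There is no depth.
- r.finish_job(): hands the job in; it is judged then, once.
The state is a dict: "t": time; "q": joint angles; "joint_vel": joint speeds; "joint_efforts": joint torques, N m; "position": TCP position; "ee_rot": TCP orientation; "ft_force": force on the tool from outside, world axes, zero at the start; "wrist_torque": the same for the moment, N m; "finger_gap": finger opening in m; "grip_force": force on a finger pad.
Only numpy, scipy, OpenCV 4.12 (cv2) and the standard library are available. Lean on these libraries where they do the work, as an engineer would, in place of code of your own. Each camera call takes 0.05 s, during which the arm holds its last target. There are 200 camera calls.

TASK

Four identical closed jars stand on the mat; one to three of them are full and the others empty, which you can tell only by lifting them. Stand every full jar upright in its own pocket of the open drawer, fill every pocket left over with a white blocking piece so that nothing can shift, and then slide the drawer fully shut. Leave the empty jars standing on the mat, and leave the petri dish on top of the cabinet undisturbed; blocks you do not need may stay where they stand.

Things in the scene. Friction and masses are not known exactly. Their poses are not given: they have to be found in the camera images.
- drawer (a joint): the drawer of the small white bench-top cabinet (200 mm wide, 220 mm deep, 120 mm high, open only at its front): 0 m fully shut, up to 0.21 m fully open; it starts nearly fully open, slides with about 1.5 N of friction plus 6 N per m/s and stays where it is left
- cabinet: the fixed white cabinet; origin at the centre of its underside, on the bench, its front (where the drawer comes out) faces its own -x, so the drawer opens along the cabinet's -x and shuts along +x; z up. Behind the work the back wall stands at world x = 0.60, and two mains plugs jut from it to about x = 0.54 at y = 0.03 and 0.10, 0.21 m above the bench: keep the hand clear of them
- drawer_box: the sliding drawer, axes as the cabinet; origin under the centre of its floor, 12 mm above the bench. 170 x 170 mm, floor 4 mm, four walls 45 mm high over its underside; a cross of 4 mm dividers 30 mm high makes 2 x 2 pockets, 78 x 78 mm each. Front panel (14 mm thick, 196 mm wide) at -x, 15 mm clear of the wall, top edge 108 mm above the bench; can be pinched from above
- drawer_front (a point): point on the outer face of the drawer's front panel, midway across, 100 mm above the bench (8 mm below the panel's top edge); axes as the cabinet. A steel finger lip, 90 mm long, juts 13 mm out of this face 48 mm lower down. Pushing the panel along the cabinet's +x shuts the drawer
- pocket_1 (a point): centre of the floor of the front pocket on the cabinet's -y side, 16 mm above the bench; moves with the drawer; axes as the cabinet
- pocket_2 (a point): centre of the floor of the front pocket on the cabinet's +y side, 16 mm above the bench; moves with the drawer; axes as the cabinet
- pocket_3 (a point): centre of the floor of the back pocket on the cabinet's -y side, 16 mm above the bench; moves with the drawer; axes as the cabinet
- pocket_4 (a point): centre of the floor of the back pocket on the cabinet's +y side, 16 mm above the bench; moves with the drawer; axes as the cabinet
- jar_1: white closed plastic jar with a white ribbed screw lid: body 66 mm diameter up to 70 mm, lid 56 mm diameter from 70 to 83 mm height; origin at the centre of its underside, z up. All four jars look alike; each is either empty (about 0.12 kg) or full (about 0.57 kg), which only its weight tells. The contents are one solid lump with about 2 mm of play
- jar_2: white closed plastic jar with a white ribbed screw lid: body 66 mm diameter up to 70 mm, lid 56 mm diameter from 70 to 83 mm height; origin at the centre of its underside, z up. All four jars look alike; each is either empty (about 0.12 kg) or full (about 0.57 kg), which only its weight tells. The contents are one solid lump with about 2 mm of play
- jar_3: white closed plastic jar with a white ribbed screw lid: body 66 mm diameter up to 70 mm, lid 56 mm diameter from 70 to 83 mm height; origin at the centre of its underside, z up. All four jars look alike; each is either empty (about 0.12 kg) or full (about 0.57 kg), which only its weight tells. The contents are one solid lump with about 2 mm of play
- jar_4: white closed plastic jar with a white ribbed screw lid: body 66 mm diameter up to 70 mm, lid 56 mm diameter from 70 to 83 mm height; origin at the centre of its underside, z up. All four jars look alike; each is either empty (about 0.12 kg) or full (about 0.57 kg), which only its weight tells. The contents are one solid lump with about 2 mm of play
- block_1: white hard-plastic blocking piece: square base 68 x 68 mm, 40 mm high, carrying a central grip rib along its own x, 68 mm long, 28 mm thick (across its y), from 40 to 80 mm height; about 0.07 kg; origin at the centre of its underside, z up. It drops into a pocket in any of the four square directions
- block_2: white hard-plastic blocking piece: square base 68 x 68 mm, 40 mm high, carrying a central grip rib along its own x, 68 mm long, 28 mm thick (across its y), from 40 to 80 mm height; about 0.07 kg; origin at the centre of its underside, z up. It drops into a pocket in any of the four square directions
- block_3: white hard-plastic blocking piece: square base 68 x 68 mm, 40 mm high, carrying a central grip rib along its own x, 68 mm long, 28 mm thick (across its y), from 40 to 80 mm height; about 0.07 kg; origin at the centre of its underside, z up. It drops into a pocket in any of the four square directions
- mat: thin black rubber bench mat, 190 x 400 x 3 mm, fixed; origin at the centre of its underside, long side along its y; the jars and blocks stand on it at the start in two rows along its y, 75 mm apart and staggered, with 100 mm from place to place in a row. A balance 0.31 m high stands on the robot's side of it, up to world x = 0.32
- petri: bystander: petri dish 60 mm diameter, 16 mm high, loose on top of the cabinet; origin under its centre

How it is judged:
By the outcome, as a careful person would: the job done as asked, in the order asked, and still so for the second after the job is handed in, with the robot touching nothing.
Of contents_1, contents_2, contents_3, contents_4 only 1 to 3 are there at a start; the rules pass over those that are not, and their reading is None.
At some moment in a run one of block_1, block_2, block_3 may be knocked a few centimetres aside while the robot is not near it.
It also fails if it takes over 210 s, if anything falls off the work surface, if the arm or the gripper's body presses on something with over 40 N, if the wrist force passes 120 N, or if a joint passes its speed limit or range.

## Working session

There is one attempt and no reset: what is moved stays moved. The work goes in short steps, Python scripts to look and compute and a tool call to move; the robot and the scene stay as the last step left them, time stands still between calls to the robot, and variables do not carry over. Pictures are saved under pics/ and viewed, at most 14 in all, crops included, and the job is handed in when it is done.

Besides the shell and the picture viewer there is one more tool, called as a command line: name --argument value ..., lists and objects as JSON in quotes. move_arm: Moves the arm, as the interface text tells. Its arguments: {"type":"object","properties":{"rows":{"type":"array"},"squeeze":{"type":"number"}},"required":["rows"]}

```bash
mkdir -p pics; ls
cat > h.py <<'E'
from station import r
import cv2,numpy as np
def cam(n):
    return r.read_camera(n)
def ray(c,uv,z):
    p=cv2.undistortPoints(np.array([[uv]],float),np.array(c['intrinsics']),np.array(c['D']))[0,0]
    T=np.array(c['cam_to_world']);d=T[:3,:3]@[p[0],p[1],1];o=T[:3,3]
    return o+d*(z-o[2])/d[2]
def proj(c,P):
    T=np.linalg.inv(np.array(c['cam_to_world']))
    return cv2.projectPoints(np.array(P,float).reshape(-1,1,3),cv2.Rodrigues(T[:3,:3])[0],T[:3,3],np.array(c['intrinsics']),np.array(c['D']))[0][:,0]
E
python3 - <<'E'
from h import *
for n in("top","scene"):
    c=cam(n);cv2.imwrite(f"pics/{n}0.png",c['pixels']);print(n,np.round(c['cam_to_world'],3).tolist(),np.array(c['intrinsics']).tolist())
print({k:np.round(v,3) for k,v in r.get_state().items()})
E
```

```text
pics
top [[0.001, -0.995, 0.104, 0.336], [-1.0, -0.001, 0.001, 0.095], [-0.001, -0.104, -0.995, 1.316], [0.0, 0.0, 0.0, 1.0]] [[443.2306774499536, 0.0, 282.66800075906866], [0.0, 443.2306774499536, 210.53625667687905], [0.0, 0.0, 1.0]]
scene [[-0.998, -0.035, 0.059, 0.341], [-0.067, 0.724, -0.687, 1.215], [-0.019, -0.689, -0.724, 1.276], [0.0, 0.0, 0.0, 1.0]] [[475.0369118088806, 0.0, 270.86275859952735], [0.0, 475.0369118088806, 213.8137180480553], [0.0, 0.0, 1.0]]
{'t': np.float64(0.1), 'q': array([-1.254,  0.469, -0.049,  1.534,  0.024,  1.141, -0.082]), 'joint_vel': array([ 0.001, -0.001, -0.   , -0.002, -0.001, -0.   ,  0.   ]), 'joint_efforts': array([ 0.0000e+00, -5.1151e+01, -4.7000e-02, -2.3839e+01,  1.1000e-02,
        4.0000e-03, -0.0000e+00]), 'position': array([0.229, 0.635, 0.244]), 'ee_rot': array([-3.14 ,  0.   ,  2.796]), 'ft_force': array([-0.802,  0.145,  0.404]), 'wrist_torque': array([ 0.017,  0.001, -0.002]), 'grip_force': np.float64(0.0), 'finger_gap': np.float64(0.085)}
```

View pics/top0.png

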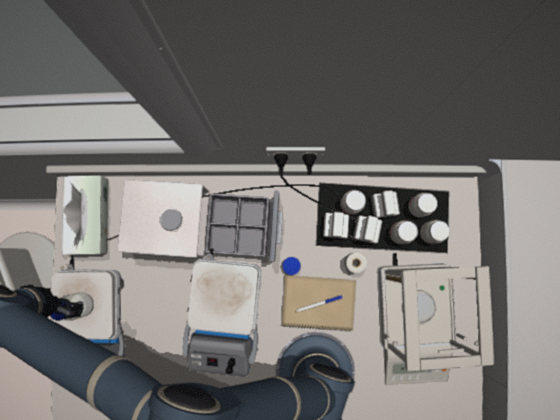

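View pics/scene0.png

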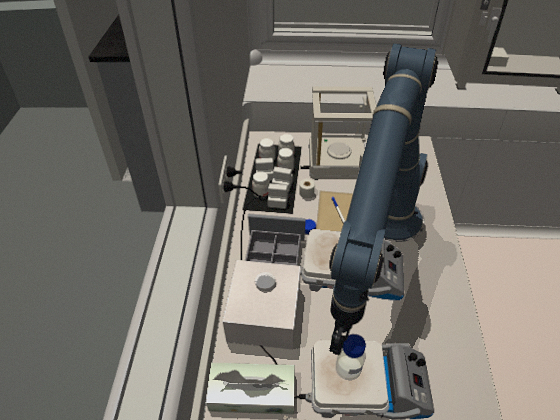

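The top view shows the drawer (208–270, 195–257), opening to the right (world −y). The mat (318–448, 184–250) holds 4 jars and 3 blocks, and the petri dish sits at (171, 219). I'll zoom in next.

Run:
```python
from h import *
c=cam("top");im=c['pixels'][175:265,110:460]
b=cv2.resize(im[:,85:],None,fx=3,fy=3,interpolation=cv2.INTER_CUBIC)
b=cv2.resize(im[:,200:345],None,fx=5.5,fy=5.5,interpolation=cv2.INTER_CUBIC)
a=cv2.resize(im[:,0:175],None,fx=4.5,fy=4.5,interpolation=cv2.INTER_CUBIC)[:, :797]
cv2.imwrite("pics/mat.png",b);cv2.imwrite("pics/drw.png",a)
g=cv2.cvtColor(c['pixels'],cv2.COLOR_BGR2GRAY)
sub=g[175:260,315:452];m=((sub>120)*255).astype(np.uint8)
for k in cv2.findContours(m,cv2.RETR_EXTERNAL,cv2.CHAIN_APPROX_NONE)[0]:
    if cv2.contourArea(k)>80:
        print(np.round(cv2.minAreaRect(k)[0]+np.array([315,175]),1),np.round(cv2.minAreaRect(k)[1:][0],1),cv2.contourArea(k))
```

```text
[407. 231.] [20. 20.] 301.5
[359.2 226.9] [ 7.  23.1] 95.5
[327.2 223.9] [ 6.6 22.6] 104.0
[340.4 224.5] [14.8 24.8] 319.5
[375.  217.6] [13.9 48.2] 387.0
[427.  202.5] [19. 18.] 283.5
[390.9 202.4] [24.7 13.1] 276.0
[355.5 200. ] [20. 19.] 295.0
[383.  217.5] [ 83. 136.] 2921.5
```

View pics/mat.png

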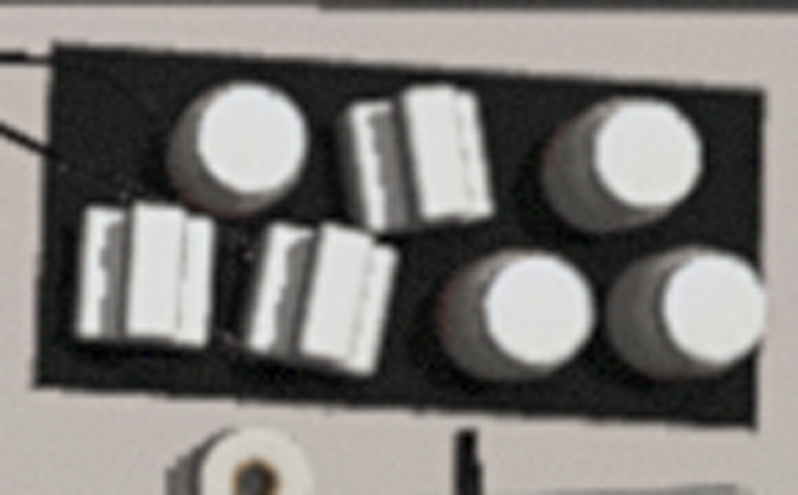

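View pics/drw.png

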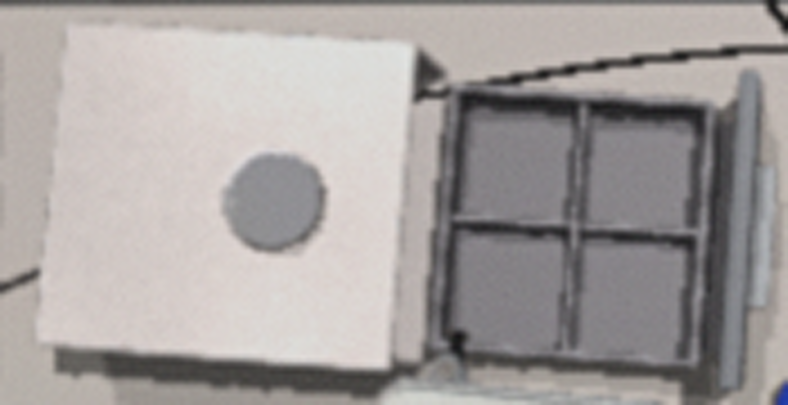

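Both crops are clear. In the mat crop the lids are at (252,138), (648,155), (539,308) and (714,307), and the block ribs are at (157,272), (338,298) and (436,154). In the drawer crop the divider cross is at (576,227), with about a 3.5° tilt.

Run:
```python
from h import *
c=cam("top")
M=lambda u,v:((u+.5)/5.5-.5+310,(v+.5)/5.5-.5+175)
D=lambda u,v:((u+.5)/4.5-.5+110,(v+.5)/4.5-.5+175)
for n,p in dict(A=(252,138),B=(648,155),C=(539,308),D=(714,307)).items(): print("jar",n,np.round(ray(c,M(*p),.086),4))
g=c['pixels'][...,1]
# lid refine by bright threshold centroid
for n,p in dict(A=(252,138),B=(648,155),C=(539,308),D=(714,307)).items():
    u,v=map(int,np.round(M(*p)));w=g[v-11:v+12,u-11:u+12].astype(float)
    k=((w>175)*255).astype(np.uint8);cc=max(cv2.findContours(k,0,1)[0],key=cv2.contourArea)
    (x,y),rr=cv2.minEnclosingCircle(cc);print(n,np.round(ray(c,(u-11+x,v-11+y),.086),4),rr)
for n,q in dict(b1=[(130,205),(185,205),(185,340),(130,340)],b2=[(322,228),(374,240),(352,370),(302,352)],b3=[(402,92),(455,88),(468,215),(418,220)]).items():
    P=np.array([ray(c,M(*p),.083)[:2] for p in q]);print(n,P.mean(0).round(4),"dir",np.degrees(np.arctan2(*( (P[0]+P[1]-P[2]-P[3])[::-1]))).round(1),np.linalg.norm(P[0]-P[1]).round(3),np.linalg.norm(P[1]-P[2]).round(3))
q=[(450,87),(712,103),(697,365),(437,348)]
P=np.array([ray(c,D(*p),.057)[:2] for p in q]);print("drawer",P.mean(0),[np.linalg.norm(P[i]-P[i-1]).round(3) for i in range(4)])
e=(P[0]+P[3]-P[1]-P[2]);a=np.arctan2(e[1],e[0]);print("yaw",np.degrees(a))
X=ray(c,D(576,227),.042)[:2];print("cross",X)
q=[(70,25),(415,45),(390,367),(38,343)]
Q=np.array([ray(c,D(*p),.12)[:2] for p in q]);print("cab",Q.mean(0),[np.linalg.norm(Q[i]-Q[i-1]).round(3) for i in range(4)]);e=(Q[0]+Q[3]-Q[1]-Q[2]);print(np.degrees(np.arctan2(e[1],e[0])))
ex=np.array([np.cos(a),np.sin(a)]);ey=np.array([-ex[1],ex[0]])
for i,(s,t) in enumerate([(-1,-1),(-1,1),(1,-1),(1,1)]): print("pocket",i+1,(X+.041*(s*ex+t*ey)).round(4))
print("panel top px", [ray(c,D(*p),.108)[:2].round(3) for p in [(757,72),(740,390)]])
print("petri",ray(c,D(275,201),.136))
```

```text
jar A [ 0.4952 -0.108   0.086 ]
jar B [ 0.4868 -0.3138  0.086 ]
jar C [ 0.4081 -0.2542  0.086 ]
jar D [ 0.4084 -0.346   0.086 ]
A [ 0.4944 -0.1069  0.086 ] 9.452057838439941
B [ 0.4883 -0.3143  0.086 ] 9.446802139282227
C [ 0.4069 -0.2525  0.086 ] 9.486932754516602
D [ 0.4095 -0.3578  0.086 ] 12.803888320922852
b1 [ 0.4267 -0.0591] dir -0.6 0.028 0.069
b2 [ 0.4139 -0.151 ] dir -10.5 0.027 0.067
b3 [ 0.4877 -0.2034] dir 5.1 0.028 0.066
drawer [0.42693243 0.22623808] [np.float64(0.166), np.float64(0.168), np.float64(0.166), np.float64(0.165)]
yaw 86.48173505015455
cross [0.42672528 0.22621884]
cab [0.44088216 0.43210948] [np.float64(0.196), np.float64(0.217), np.float64(0.196), np.float64(0.218)]
86.57164262441829
pocket 1 [0.4651 0.1828]
pocket 2 [0.3833 0.1878]
pocket 3 [0.4702 0.2646]
pocket 4 [0.3883 0.2697]
panel top px [array([0.517, 0.11 ]), array([0.324, 0.119])]
petri [0.43518501 0.39769324 0.136     ]
```

move_arm --rows '[[[0,0,-0.1,0.15,-0.2,0.05,0],[0,0,-0.2,0.3,-0.4,0.1,0],[0,0,-0.3,0.45,-0.6,0.15,0],[0,0,-0.4,0.6,-0.8,0.2,0],[0,0,-0.478,0.75,-1,0.2,0]]]'

```text
t: 0.7
position: [0.3196, 0.5144, 0.2702]
ee_rot: [3.14, -0.001, 2.292]
ft_force: [0.6, 0.8, 0.1]
finger_gap: 0.0855
grip_force: 0.0
```

move_arm --rows '[[[0,0,0,0.15,-0.2,0,0],[0,0,0,0.3,-0.4,0,0],[0,0,0,0.45,-0.6,0,0],[0,0,0,0.6,-0.8,0,0],[0,0,0,0.75,-1,0,0]]]'

```text
t: 1.2
position: [0.4092, 0.3939, 0.2692]
ee_rot: [-3.141, -0.0, 2.295]
ft_force: [-0.0, 0.0, 0.3]
finger_gap: 0.0852
grip_force: 0.0
```

move_arm --rows '[[[0,0,0,0.02,-0.2,0,0],[0,0,0,0.04,-0.4,0,0],[0,0,0,0.06,-0.6,0,0],[0,0,0,0.08,-0.8,0,0],[0,0,0,0.1,-1,0,0]]]'

```text
t: 1.7
position: [0.4206, 0.274, 0.2692]
ee_rot: [-3.141, -0.0, 2.295]
ft_force: [0.4, -0.3, -0.9]
finger_gap: 0.0855
grip_force: 0.0
```

move_arm --rows '[[[0,0,0,0.02,-0.2,0,0],[0,0,0,0.04,-0.4,0,0],[0,0,0,0.06,-0.6,0,0],[0,0,0,0.08,-0.8,0,0],[0,0,0,0.1,-1,0,0]]]'

```text
t: 2.2
position: [0.4326, 0.154, 0.2693]
ee_rot: [3.142, -0.0, 2.295]
ft_force: [0.1, -0.4, -0.4]
finger_gap: 0.0851
grip_force: 0.0
```

move_arm --rows '[[[0,0,0,0,-0.2,0,0],[0,0,0,0,-0.4,0,0],[0,0,0,0,-0.6,0,0],[0,0,0,0,-0.8,0,0],[0,0,0,0,-1,0,0]]]'

```text
t: 2.7
position: [0.4325, 0.0341, 0.2694]
ee_rot: [3.141, -0.0, 2.295]
ft_force: [0.0, 0.5, -0.4]
finger_gap: 0.0858
grip_force: 0.0
```

move_arm --rows '[[[0,0,0,0.1,-0.2,0,0.1],[0,0,0,0.2,-0.4,0,0.1],[0,0,0,0.3,-0.6,0,0.1],[0,0,0,0.4,-0.8,-0.1,0.1],[0,0,0,0.517,-1,-0.2,0.1]]]'

```text
t: 3.2
position: [0.4952, -0.0858, 0.2453]
ee_rot: [3.14, 0.0, 2.295]
ft_force: [-0.5, 0.3, -0.9]
finger_gap: 0.0769
grip_force: 0.0
```

move_arm --rows '[[[0,0,0,0,-0.1,-0.2,0.1],[0,0,0,0,-0.18,-0.4,0.1],[0,0,0,0,-0.18,-0.6,0.1],[0,0,0,0,-0.18,-0.7,0.1],[0,0,0,0,-0.18,-0.7,0.1]]]'

```text
t: 3.7
position: [0.4937, -0.1061, 0.1599]
ee_rot: [-3.139, -0.003, 2.295]
ft_force: [0.7, 0.5, 0.1]
finger_gap: 0.0772
grip_force: 0.0
```

Run:
```python
from h import *
a=cam("top");b=cam("scene")
A=cv2.resize(a['pixels'][170:260,310:460],None,fx=3.5,fy=3.5,interpolation=cv2.INTER_CUBIC)
uv=proj(b,[.4945,-.1075,.08])[0].astype(int);print(uv)
B=cv2.resize(b['pixels'][uv[1]-45:uv[1]+45,uv[0]-36:uv[0]+36],None,fx=3.5,fy=3.5,interpolation=cv2.INTER_CUBIC)
cv2.imwrite("pics/a1.png",np.hstack([A,B]))
```

```text
[259 177]
```

View pics/a1.png

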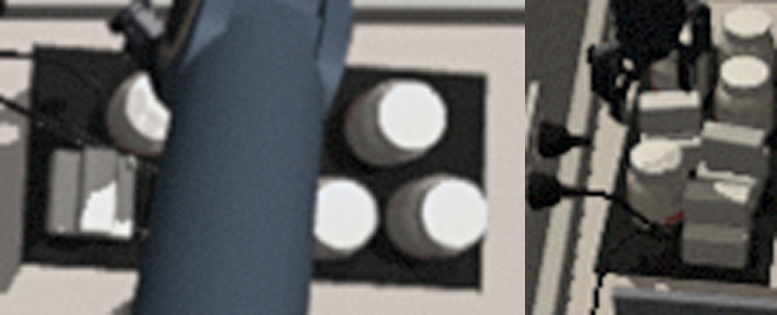

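The top view shows the forearm covering the mat centre, with jar A partly visible at (150,105). In the scene crop jar A is at (655,160) and the hand is above it. I'll check the projected fingertips before descending.

Run:
```python
from h import *
b=cam("scene");p=np.array(r.get_state()['position']);y=r.get_state()['ee_rot'][2]-np.pi/2
d=np.array([np.cos(y),np.sin(y),0]);uv0=proj(b,[.4945,-.1075,.08])[0].astype(int)
for P in (p+d*.046-[0,0,.005],p-d*.046-[0,0,.005],p,np.array([.4945,-.1075,.086])):
    print(((proj(b,P)[0]-uv0+[36,45])*3.5+[525,0]).round())
# lid A from scene
g=b['pixels'][...,1];x0,y0=uv0-[36,45]
k=((g[y0+36:y0+60,x0+22:x0+50]>175)*255).astype(np.uint8)
cc=max(cv2.findContours(k,0,1)[0],key=cv2.contourArea);c,s,_=cv2.fitEllipse(cc);uv=np.array(c)+[x0+22,y0+36];print(uv,s,ray(b,uv,.086))
```

```text
[613. 121.]
[684.  85.]
[649.  99.]
[653. 153.]
[260.74423218 175.55267572] (8.008491516113281, 14.973339080810547) [ 0.48986385 -0.10934166  0.086     ]
```

move_arm --rows '[[[0,0,0,0,0,-0.15,0.1],[0,0,0,0,0,-0.35,0.1],[0,0,0,0,0,-0.55,0.1],[0,0,0,0,0,-0.7,0.1],[0,0,0,0,0,-0.8,0.1]]]'

```text
t: 4.35
position: [0.4954, -0.1062, 0.0653]
ee_rot: [3.141, 0.001, 2.296]
ft_force: [0.0, -0.4, 0.0]
finger_gap: 0.0767
grip_force: 0.0
```

move_arm --rows '[[[0,0,0,0,0,0,0.3],[0,0,0,0,0,0,0.4],[0,0,0,0,0,0,0.5],[0,0,0,0,0,0,0.5],[0,0,0,0,0,0,0.5]]]' --squeeze 50

```text
t: 4.85
position: [0.4951, -0.1065, 0.0658]
ee_rot: [3.141, 0.001, 2.295]
ft_force: [0.4, 0.5, -1.4]
finger_gap: 0.0642
grip_force: 54.5
```

move_arm --rows '[[[0,0,0,0,0,0.05,0.5],[0,0,0,0,0,0.15,0.5],[0,0,0,0,0,0.25,0.5],[0,0,0,0,0,0.25,0.5],[0,0,0,0,0,0.25,0.5]]]'

```text
t: 5.35
position: [0.4951, -0.1065, 0.096]
ee_rot: [3.14, 0.001, 2.295]
ft_force: [0.3, 0.9, -0.7]
finger_gap: 0.0645
grip_force: 54.7
```

Jar A reads about −1 N, so it is empty. I'll set it back and go to B with the closing direction at about 100°.

move_arm --rows '[[[0,0,0,0,0,-0.1,0.5],[0,0,0,0,0,-0.18,0.5],[0,0,0,0,0,-0.23,0.5],[0,0,0,0,0,-0.25,0.5],[0,0,0,0,0,-0.25,0.5]]]'

```text
t: 5.85
position: [0.4937, -0.1063, 0.0653]
ee_rot: [-3.14, -0.004, 2.295]
ft_force: [-4.5, 2.3, 11.1]
finger_gap: 0.0649
grip_force: 55.9
```

move_arm --rows '[[[0,0,0,0,0,0,0.1],[0,0,0,0,0,0,0.1],[0,0,0,0,0,0.2,0.1],[0,0,0,0,0,0.5,0.1],[0,0,0,0,0,0.85,0.1]]]'

```text
t: 6.35
position: [0.4938, -0.1064, 0.1671]
ee_rot: [-3.139, -0.002, 2.295]
ft_force: [0.7, -0.4, 0.3]
finger_gap: 0.0767
grip_force: 0.0
```

move_arm --rows '[[[0,0,0.13,0,-0.2,0,0.1],[0,0,0.26,0,-0.4,0,0.1],[0,0,0.39,0,-0.6,0,0.1],[0,0,0.52,0,-0.8,0,0.1],[0,0,0.65,0,-1,0,0.1]]]'

```text
t: 6.85
position: [0.4947, -0.2274, 0.1669]
ee_rot: [3.142, -0.0, 2.982]
ft_force: [0.0, 0.6, -0.7]
finger_gap: 0.0769
grip_force: 0.0
```

move_arm --rows '[[[0,0,0.12,0,-0.2,0,0.1],[0,0,0.24,0,-0.4,0,0.1],[0,0,0.33,-0.06,-0.6,0,0.1],[0,0,0.33,-0.06,-0.72,0,0.1],[0,0,0.33,-0.06,-0.72,0,0.1]]]'

```text
t: 7.35
position: [0.487, -0.3152, 0.1671]
ee_rot: [-3.141, -0.0, -2.968]
ft_force: [-0.9, 0.4, 0.5]
finger_gap: 0.0771
grip_force: 0.0
```

```bash
cat >> h.py <<'E'
def view(tag,P,top=(300,165,460,265)):
    a=cam("top");b=cam("scene");uv=proj(b,P)[0].astype(int)
    A=cv2.resize(a['pixels'][top[1]:top[3],top[0]:top[2]],None,fx=3.2,fy=3.2,interpolation=cv2.INTER_CUBIC)
    x0=max(uv[0]-44,0);y0=max(uv[1]-50,0)
    B=cv2.resize(b['pixels'][y0:y0+100,x0:x0+88],None,fx=3.2,fy=3.2,interpolation=cv2.INTER_CUBIC)
    cv2.imwrite(f"pics/{tag}.png",np.hstack([A,B]));return a,b,(x0,y0)
E
python3 - <<'E'
from h import *
p=np.array(r.get_state()['position']);print(p,r.get_state()['ee_rot'])
a,b,o=view("b1",[.488,-.314,.1])
S=lambda P:((proj(b,P)[0]-o)*3.2+[512,0]).round()
y=r.get_state()['ee_rot'][2]-np.pi/2;d=np.array([np.cos(y),np.sin(y),0])
print(S(p+d*.045-[0,0,.005]),S(p-d*.045-[0,0,.005]),S([.488,-.314,.086]))
E
```

```text
[ 0.48699708 -0.31524937  0.1670876 ] [-3.14062251e+00 -4.41342451e-04 -2.96750884e+00]
[657. 141.] [649.  98.] [654. 169.]
```

View pics/b1.png

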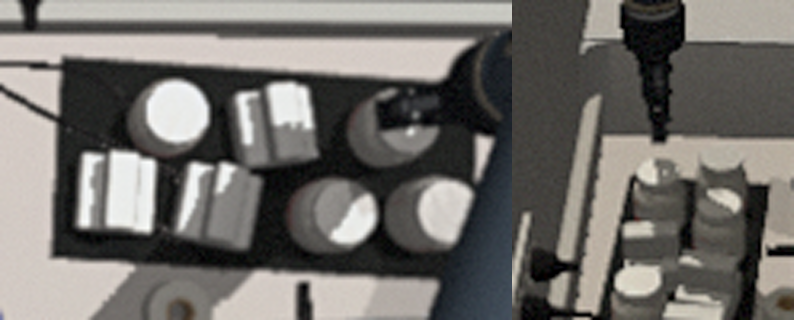

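The fingers in the scene crop (657,140) line up with jar B's lid (657,170), and nothing has shifted. Descending.

move_arm --rows '[[[0,0,0,0,0,-0.15,0.1],[0,0,0,0,0,-0.35,0.1],[0,0,0,0,0,-0.6,0.1],[0,0,0,0,0,-0.75,0.1],[0,0,0,0,0,-0.85,0.1]]]'

```text
t: 7.95
position: [0.4902, -0.3141, 0.0669]
ee_rot: [-3.136, 0.004, -2.961]
ft_force: [0.8, -1.5, 0.8]
finger_gap: 0.0769
grip_force: 0.0
```

move_arm --rows '[[[0,0,0,0,0,0,0.3],[0,0,0,0,0,0,0.4],[0,0,0,0,0,0,0.5],[0,0,0,0,0,0,0.5],[0,0,0,0,0,0,0.5]]]'

```text
t: 8.45
position: [0.4876, -0.3124, 0.0653]
ee_rot: [3.141, -0.0, -2.961]
ft_force: [0.3, -1.2, -0.9]
finger_gap: 0.0652
grip_force: 55.5
```

move_arm --rows '[[[0,0,0,0,0,0.05,0.5],[0,0,0,0,0,0.15,0.5],[0,0,0,0,0,0.25,0.5],[0,0,0,0,0,0.25,0.5],[0,0,0,0,0,0.25,0.5]]]'

```text
t: 8.95
position: [0.4879, -0.3131, 0.0961]
ee_rot: [-3.141, 0.001, -2.962]
ft_force: [0.1, -0.6, -1.8]
finger_gap: 0.0654
grip_force: 55.6
```

B is empty as well (−1.8 N). I'll set it back and go to C with the closing direction at about 131°.

move_arm --rows '[[[0,0,0,0,0,-0.08,0.5],[0,0,0,0,0,-0.15,0.5],[0,0,0,0,0,-0.2,0.5],[0,0,0,0,0,-0.23,0.5],[0,0,0,0,0,-0.245,0.5]]]'

```text
t: 9.45
position: [0.487, -0.3126, 0.0652]
ee_rot: [3.14, -0.002, -2.962]
ft_force: [-3.4, 1.8, 8.8]
finger_gap: 0.0657
grip_force: 56.6
```

move_arm --rows '[[[0,0,0,0,0,0,0.1],[0,0,0,0,0,0,0.1],[0,0,0,0,0,0.2,0.1],[0,0,0,0,0,0.5,0.1],[0,0,0,0,0,0.85,0.1]]]'

```text
t: 9.95
position: [0.4871, -0.3126, 0.1684]
ee_rot: [3.14, -0.002, -2.962]
ft_force: [0.6, 0.1, 0.2]
finger_gap: 0.0765
grip_force: 0.0
```

move_arm --rows '[[[0,0,0.13,-0.1,0.1,0,0.1],[0,0,0.26,-0.25,0.2,0,0.1],[0,0,0.39,-0.4,0.3,0,0.1],[0,0,0.52,-0.55,0.4,0,0.1],[0,0,0.52,-0.66,0.51,0,0.1]]]'

```text
t: 10.45
position: [0.409, -0.2523, 0.1686]
ee_rot: [-3.139, 0.001, -2.415]
ft_force: [-0.4, -0.3, 0.0]
finger_gap: 0.0769
grip_force: 0.0
```

Run:
```python
from h import *
s=r.get_state();print(np.round(s['position'],4),np.round(s['ee_rot'],3),np.round(s['q'],2),np.round(s['ft_force'],1))
c=cam("scene");cv2.imwrite("pics/c1.png",cv2.resize(c['pixels'][60:300,190:470],None,fx=2.5,fy=2.5))
```

```text
[ 0.409  -0.2523  0.1686] [-3.139e+00  1.000e-03 -2.415e+00] [ 0.72  0.26 -0.3   2.05  0.1   0.84  2.66] [-0.4 -0.3  0. ]
```

View pics/c1.png

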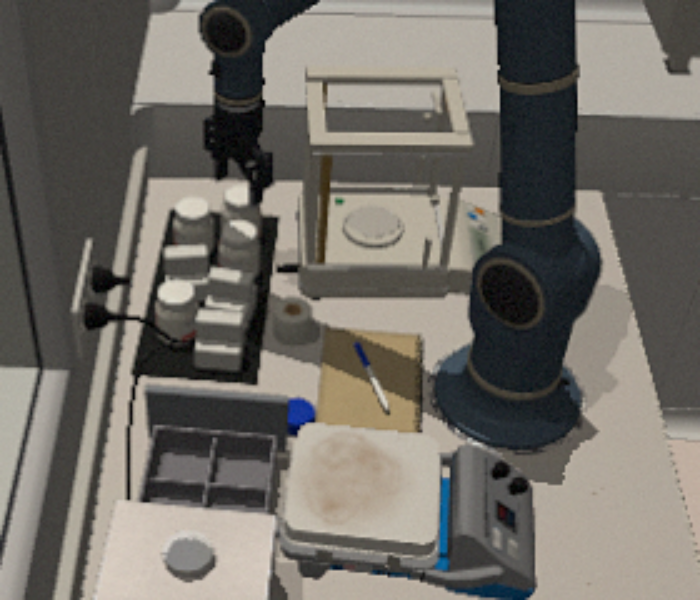

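The hand is over jar C (235,225), and the balance is clear on the right. Joint 7 sits at its limit, so I'll turn back to the other diagonal and descend in steps.

move_arm --rows '[[[0,0,-0.14,0,0,0,0.1],[0,0,-0.28,0,0,0,0.1],[0,0,-0.42,0,0,0,0.1],[0,0,-0.56,0,0,0,0.1],[0,0,-0.7,0,0,0,0.1]]]'

```text
t: 11.0
position: [0.4086, -0.2521, 0.1684]
ee_rot: [-3.141, 0.001, 3.126]
ft_force: [-0.2, -0.1, -0.0]
finger_gap: 0.0767
grip_force: 0.0
```

move_arm --rows '[[[0,0,-0.14,0,0,0,0.1],[0,0,-0.28,0,0,0,0.1],[0,0,-0.42,0,0,0,0.1],[0,0,-0.56,0,0,0,0.1],[0,0,-0.7,0,0,0,0.1]]]'

```text
t: 11.5
position: [0.4087, -0.252, 0.1684]
ee_rot: [3.141, 0.001, 2.393]
ft_force: [0.4, 0.1, -0.5]
finger_gap: 0.0768
grip_force: 0.0
```

move_arm --rows '[[[0,0,-0.1,0,0,-0.1,0.1],[0,0,-0.1,0,0,-0.2,0.1],[0,0,-0.1,0,0,-0.3,0.1],[0,0,-0.1,0,0,-0.4,0.1],[0,0,-0.1,0,0,-0.4,0.1]]]'

```text
t: 12.0
position: [0.4072, -0.2511, 0.1181]
ee_rot: [-3.14, -0.004, 2.296]
ft_force: [-0.7, -0.2, 0.4]
finger_gap: 0.0769
grip_force: 0.0
```

Run:
```python
from h import *
s=r.get_state();p=np.array(s['position']);print(np.round(p,4),np.round(s['ee_rot'],3),np.round(s['q'],2),np.round(s['ft_force'],1))
a,b,o=view("c2",[.408,-.253,.1])
S=lambda P:((proj(b,P)[0]-o)*3.2+[512,0]).round()
y=s['ee_rot'][2]-np.pi/2;d=np.array([np.cos(y),np.sin(y),0])
print(S(p+d*.045-[0,0,.005]),S(p-d*.045-[0,0,.005]),S([.408,-.253,.086]))
```

```text
[ 0.4072 -0.2511  0.1181] [-3.14  -0.004  2.296] [ 0.48  0.32 -0.02  2.11  0.01  0.71  1.18] [-0.7 -0.2  0.4]
[626. 168.] [683. 139.] [654. 169.]
```

View pics/c2.png

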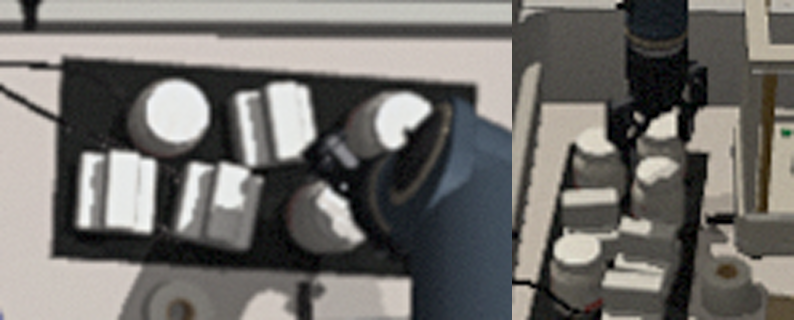

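The gripper straddles jar C, whose lid is at (657,168) in the scene crop, and the layout has not changed. Descending.

move_arm --rows '[[[0,0,0,0,0,-0.1,0.1],[0,0,0,0,0,-0.2,0.1],[0,0,0,0,0,-0.3,0.1],[0,0,0,0,0,-0.4,0.1],[0,0,0,0,0,-0.44,0.1]]]'

```text
t: 12.6
position: [0.4075, -0.2512, 0.0654]
ee_rot: [-3.141, -0.003, 2.295]
ft_force: [-0.6, -0.1, -0.3]
finger_gap: 0.0768
grip_force: 0.0
```

move_arm --rows '[[[0,0,0,0,0,0,0.2],[0,0,0,0,0,0,0.3],[0,0,0,0,0,0,0.5],[0,0,0,0,0,0,0.5],[0,0,0,0,0,0,0.5]]]'

```text
t: 13.1
position: [0.4085, -0.2517, 0.0673]
ee_rot: [3.141, 0.0, 2.295]
ft_force: [-0.1, 0.3, -1.1]
finger_gap: 0.0636
grip_force: 54.6
```

move_arm --rows '[[[0,0,0,0,0,0.05,0.5],[0,0,0,0,0,0.15,0.5],[0,0,0,0,0,0.25,0.5],[0,0,0,0,0,0.25,0.5],[0,0,0,0,0,0.25,0.5]]]'

```text
t: 13.6
position: [0.4087, -0.2519, 0.0979]
ee_rot: [3.141, 0.001, 2.295]
ft_force: [-0.7, -0.8, -0.9]
finger_gap: 0.0642
grip_force: 54.7
```

C is empty too, so D has to be full. I'll set C back and go to D with the closing direction at about −20°.

move_arm --rows '[[[0,0,0,0,0,-0.08,0.5],[0,0,0,0,0,-0.15,0.5],[0,0,0,0,0,-0.2,0.5],[0,0,0,0,0,-0.23,0.5],[0,0,0,0,0,-0.245,0.5]]]'

```text
t: 14.1
position: [0.4079, -0.2514, 0.0671]
ee_rot: [-3.141, -0.002, 2.295]
ft_force: [-3.4, 1.9, 14.6]
finger_gap: 0.064
grip_force: 56.3
```

move_arm --rows '[[[0,0,0,0,0,0,0.1],[0,0,0,0,0,0,0.1],[0,0,0,0,0,0.2,0.1],[0,0,0,0,0,0.5,0.1],[0,0,0,0,0,0.85,0.1]]]'

```text
t: 14.6
position: [0.4077, -0.2514, 0.1704]
ee_rot: [-3.141, -0.002, 2.295]
ft_force: [1.0, -0.7, -1.3]
finger_gap: 0.0767
grip_force: 0.0
```

move_arm --rows '[[[0,0,-0.12,0,-0.1,0,0.1],[0,0,-0.24,0,-0.25,0,0.1],[0,0,-0.36,0,-0.4,0,0.1],[0,0,-0.48,0,-0.6,0,0.1],[0,0,-0.6,0,-0.79,0,0.1]]]'

```text
t: 15.1
position: [0.4086, -0.3475, 0.1703]
ee_rot: [3.141, 0.001, 1.662]
ft_force: [-0.0, -0.2, -0.5]
finger_gap: 0.0771
grip_force: 0.0
```

move_arm --rows '[[[0,0,-0.12,0,0,0,0.1],[0,0,-0.24,0,0,0,0.1],[0,0,-0.36,0,0,0,0.1],[0,0,-0.42,0,0,0,0.1],[0,0,-0.42,0,0,0,0.1]]]'

```text
t: 15.6
position: [0.4086, -0.3466, 0.17]
ee_rot: [3.141, 0.0, 1.227]
ft_force: [0.6, -0.1, 0.3]
finger_gap: 0.077
grip_force: 0.0
```

Run:
```python
from h import *
s=r.get_state();p=np.array(s['position']);print(np.round(p,4),np.round(s['ee_rot'],3),np.round(s['q'],2),np.round(s['ft_force'],1))
a,b,o=view("d1",[.408,-.348,.1],(300,165,500,265))
S=lambda P:((proj(b,P)[0]-o)*3.2+[640,0]).round()
y=s['ee_rot'][2]-np.pi/2;d=np.array([np.cos(y),np.sin(y),0])
print(S(p+d*.045-[0,0,.005]),S(p-d*.045-[0,0,.005]),S([.408,-.348,.086]))
im=cv2.imread("pics/d1.png");cv2.imwrite("pics/d1.png",im[:,130:])
```

```text
[ 0.4086 -0.3466  0.17  ] [3.141 0.    1.227] [ 0.44  0.33  0.22  1.96 -0.09  0.87  0.37] [ 0.6 -0.1  0.3]
[749. 112.] [816. 128.] [782. 170.]
```

View pics/d1.png

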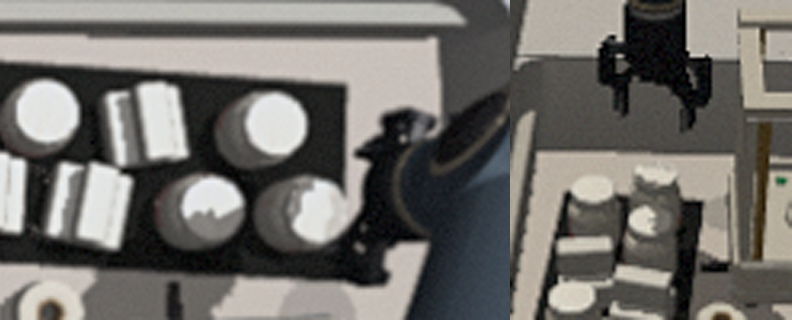

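Jar D's lid is at (320,211) in the crop, which matches the estimate, and the gripper is above it. Descending.

move_arm --rows '[[[0,0,0,0,0,-0.15,0.1],[0,0,0,0,0,-0.35,0.1],[0,0,0,0,0,-0.6,0.1],[0,0,0,0,0,-0.77,0.1],[0,0,0,0,0,-0.87,0.1]]]'

```text
t: 16.2
position: [0.4077, -0.346, 0.0638]
ee_rot: [-3.14, -0.001, 1.228]
ft_force: [1.1, -0.2, -0.0]
finger_gap: 0.0774
grip_force: 0.0
```

move_arm --rows '[[[0,0,0,0,0,0,0.2],[0,0,0,0,0,0,0.3],[0,0,0,0,0,0,0.5],[0,0,0,0,0,0,0.5],[0,0,0,0,0,0,0.5]]]' --squeeze 60

```text
t: 16.7
position: [0.4084, -0.3464, 0.0656]
ee_rot: [3.141, -0.0, 1.227]
ft_force: [-0.6, 0.1, -3.5]
finger_gap: 0.0642
grip_force: 66.5
```

move_arm --rows '[[[0,0,0,0,0,0.05,0.5],[0,0,0,0,0,0.15,0.5],[0,0,0,0,0,0.25,0.5],[0,0,0,0,0,0.25,0.5],[0,0,0,0,0,0.25,0.5]]]'

```text
t: 17.2
position: [0.4087, -0.3467, 0.0961]
ee_rot: [3.14, 0.0, 1.227]
ft_force: [0.2, 0.8, -7.0]
finger_gap: 0.0637
grip_force: 67.1
```

D is full (−7 N). I'll lift it and carry it to pocket 3.

move_arm --rows '[[[0,0,0,0,0,0.1,0.5],[0,0,0,0,0,0.3,0.5],[0,0,0,0,0,0.55,0.5],[0,0,0,0,0,0.8,0.5],[0,0,0,0,0,1,0.5]]]'

```text
t: 17.7
position: [0.4083, -0.3467, 0.2174]
ee_rot: [3.14, 0.0, 1.227]
ft_force: [0.4, -0.5, -5.8]
finger_gap: 0.0642
grip_force: 67.9
```

move_arm --rows '[[[0,0,0.1,0,0.1,0.1,0.5],[0,0,0.2,0,0.3,0.15,0.5],[0,0,0.3,0.05,0.5,0.2,0.5],[0,0,0.4,0.1,0.75,0.2,0.5],[0,0,0.5,0.1,1,0.2,0.5]]]'

```text
t: 18.2
position: [0.4207, -0.2254, 0.2399]
ee_rot: [3.141, 0.0, 1.755]
ft_force: [-0.5, 0.3, -5.5]
finger_gap: 0.064
grip_force: 67.9
```

move_arm --rows '[[[0,0,0.1,0.02,0.2,0,0.5],[0,0,0.2,0.04,0.4,0,0.5],[0,0,0.3,0.06,0.6,0,0.5],[0,0,0.4,0.08,0.8,0,0.5],[0,0,0.525,0.1,1,0,0.5]]]'

```text
t: 18.7
position: [0.4318, -0.1057, 0.2396]
ee_rot: [-3.141, -0.0, 2.305]
ft_force: [0.4, -0.1, -5.4]
finger_gap: 0.0639
grip_force: 67.9
```

move_arm --rows '[[[0,0,0,0.02,0.2,0,0.5],[0,0,0,0.04,0.4,0,0.5],[0,0,0,0.06,0.6,0,0.5],[0,0,0,0.08,0.8,0,0.5],[0,0,0,0.1,1,0,0.5]]]'

```text
t: 19.2
position: [0.4439, 0.0141, 0.2396]
ee_rot: [-3.141, 0.0, 2.3]
ft_force: [0.3, -0.1, -5.8]
finger_gap: 0.0637
grip_force: 67.9
```

move_arm --rows '[[[0,0,0,0.02,0.2,0,0.5],[0,0,0,0.04,0.4,0,0.5],[0,0,0,0.06,0.6,0,0.5],[0,0,0,0.08,0.8,0,0.5],[0,0,0,0.1,1,0,0.5]]]'

```text
t: 19.7
position: [0.456, 0.1339, 0.2396]
ee_rot: [-3.141, 0.0, 2.3]
ft_force: [0.1, 0.1, -5.6]
finger_gap: 0.0641
grip_force: 67.9
```

move_arm --rows '[[[0,0,0,0.02,0.2,0,0.5],[0,0,0,0.04,0.4,0,0.5],[0,0,0,0.06,0.6,0,0.5],[0,0,0,0.08,0.8,0,0.5],[0,0,0,0.1,1,0,0.5]]]'

```text
t: 20.2
position: [0.4682, 0.2537, 0.2394]
ee_rot: [-3.141, 0.001, 2.3]
ft_force: [0.1, 0.4, -6.3]
finger_gap: 0.0643
grip_force: 67.9
```

move_arm --rows '[[[0,0,0,0.017,0.09,0,0.5],[0,0,0,0.017,0.09,-0.2,0.5],[0,0,0,0.017,0.09,-0.5,0.5],[0,0,0,0.017,0.09,-0.8,0.5],[0,0,0,0.017,0.09,-0.95,0.5]]]'

```text
t: 20.7
position: [0.4689, 0.2617, 0.1224]
ee_rot: [-3.135, 0.0, 2.299]
ft_force: [-0.1, 0.2, -4.7]
finger_gap: 0.0638
grip_force: 68.3
```

Run:
```python
from h import *
s=r.get_state();p=np.array(s['position']);print(np.round(p,4),np.round(s['ee_rot'],3),np.round(s['q'],2),np.round(s['ft_force'],1))
a,b,o=view("p3",[.43,.226,.08],(190,170,330,270))
S=lambda P:((proj(b,P)[0]-o)*3.2+[448,0]).round()
print("base ctr",S([p[0],p[1],p[2]-.0625]),"pocket",S([.4702,.2646,.016]),"corners wall top",[S([*(np.array([.4269,.2262])+.085*(i*np.array([.0614,.998])+j*np.array([-.998,.0614]))),.057]) for i in(-1,1) for j in (-1,1)])
```

```text
[0.4689 0.2617 0.1224] [-3.135  0.     2.299] [-0.34  0.41 -0.31  1.96  0.17  0.8  -0.02] [-0.1  0.2 -4.7]
base ctr [551. 199.] pocket [551. 227.] corners wall top [array([526., 107.]), array([684., 120.]), array([500., 233.]), array([669., 249.])]
```

View pics/p3.png

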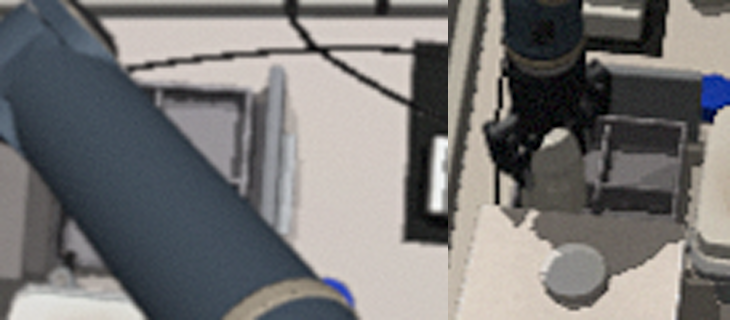

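The jar is held upright over pocket 3. Its right edge at 585 puts the centre at about 551, as planned, and the drawer's right wall at (685,120) matches the prediction. Lowering.

move_arm --rows '[[[0,0,0,0,0,-0.05,0.5],[0,0,0,0,0,-0.12,0.5],[0,0,0,0,0,-0.2,0.5],[0,0,0,0,0,-0.28,0.5],[0,0,0,0,0,-0.3,0.5]]]'

```text
t: 21.3
position: [0.4698, 0.2638, 0.0881]
ee_rot: [-3.139, -0.0, 2.301]
ft_force: [0.2, -0.4, -6.3]
finger_gap: 0.0636
grip_force: 68.5
```

move_arm --rows '[[[0,0,0,0,0,-0.02,0.5],[0,0,0,0,0,-0.04,0.5],[0,0,0,0,0,-0.06,0.5],[0,0,0,0,0,-0.07,0.5],[0,0,0,0,0,-0.07,0.5]]]'

```text
t: 21.8
position: [0.4704, 0.2643, 0.0809]
ee_rot: [-3.142, -0.0, 2.301]
ft_force: [0.3, 0.4, -6.3]
finger_gap: 0.0639
grip_force: 68.5
```

move_arm --rows '[[[0,0,0,0,0,-0.01,0.5],[0,0,0,0,0,-0.015,0.5],[0,0,0,0,0,-0.02,0.5],[0,0,0,0,0,-0.02,0.5],[0,0,0,0,0,-0.02,0.5]]]'

```text
t: 22.3
position: [0.4705, 0.2643, 0.0786]
ee_rot: [3.141, -0.0, 2.3]
ft_force: [-0.8, -0.1, -5.2]
finger_gap: 0.064
grip_force: 68.5
```

move_arm --rows '[[[0,0,0,0,0,-0.01,0.5],[0,0,0,0,0,-0.01,0.5],[0,0,0,0,0,-0.01,0.12],[0,0,0,0,0,-0.01,0.12],[0,0,0,0,0,-0.01,0.12]]]'

```text
t: 22.8
position: [0.471, 0.2645, 0.0777]
ee_rot: [3.14, 0.0, 2.3]
ft_force: [-0.2, -0.6, 0.1]
finger_gap: 0.0756
grip_force: 0.0
```

move_arm --rows '[[[0,0,0,0,0,0.1,0.12],[0,0,0,0,0,0.3,0.12],[0,0,0,0,0,0.5,0.12],[0,0,0,0,0,0.75,0.12],[0,0,0,0,0,1,0.12]]]'

```text
t: 23.3
position: [0.4704, 0.2643, 0.1993]
ee_rot: [3.141, 0.0, 2.301]
ft_force: [0.4, -0.0, -0.2]
finger_gap: 0.0751
grip_force: 0.0
```

move_arm --rows '[[[0,0,0.1,0,-0.1,0.1,0.2],[0,0,0.2,0,-0.3,0.2,0.3],[0,0,0.3,0,-0.5,0.2,0.3],[0,0,0.4,0,-0.75,0.2,0.3],[0,0,0.5,-0.1,-1,0.2,0.3]]]'

```text
t: 23.8
position: [0.4595, 0.1433, 0.2225]
ee_rot: [3.14, 0.002, 2.828]
ft_force: [-0.2, 0.1, 0.2]
finger_gap: 0.0601
grip_force: 0.0
```

```bash
cat >> h.py <<'E'
def blocks(c):
    "bright contours near mat in top view -> crops"
    g=c['pixels'][...,1]
E
python3 - <<'E'
from h import *
s=r.get_state();print(np.round(s['position'],4),np.round(s['ee_rot'],3))
a,b,o=view("k1",[.43,.226,.08],(190,170,440,260))
im=cv2.imread("pics/k1.png")
c=cv2.resize(a['pixels'][175:260,312:412],None,fx=5.5,fy=5.5,interpolation=cv2.INTER_CUBIC)
d=cv2.resize(b['pixels'][o[1]:o[1]+100,o[0]:o[0]+75],None,fx=3.2,fy=3.2,interpolation=cv2.INTER_CUBIC)
H=c.shape[0];d=cv2.copyMakeBorder(d,0,H-d.shape[0],0,0,0)
cv2.imwrite("pics/k1.png",np.hstack([c,d]))
E
```

```text
[0.4595 0.1433 0.2225] [3.140e+00 2.000e-03 2.828e+00]Traceback (most recent call last):
  File "<stdin>", line 3, in <module>
  File "h.py", line 17, in view
    cv2.imwrite(f"pics/{tag}.png",np.hstack([A,B]));return a,b,(x0,y0)
                                  ~~~~~~~~~^^^^^^^
    return _nx.concatenate(arrs, 1, dtype=dtype, casting=casting)
           ~~~~~~~~~~~~~~~^^^^^^^^^^^^^^^^^^^^^^^^^^^^^^^^^^^^^^^
ValueError: all the input array dimensions except for the concatenation axis must match exactly, but along dimension 0, the array at index 0 has size 288 and the array at index 1 has size 320
```

Run:
```python
import re
s=open('h.py').read();s=s[:s.index("def blocks")];open('h.py','w').write(s)
from h import *
a=cam("top");b=cam("scene")
o=(225,175)
c=cv2.resize(a['pixels'][175:260,312:412],None,fx=5,fy=5,interpolation=cv2.INTER_CUBIC)
d=cv2.resize(b['pixels'][200:330,215:305],None,fx=3.2,fy=3.27,interpolation=cv2.INTER_CUBIC)[:425]
d=cv2.resize(d,(288,425));cv2.imwrite("pics/k1.png",np.hstack([c,d]))
ref=cv2.imread("pics/top0.png")
df=cv2.absdiff(ref,a['pixels']).max(2)[180:255,315:450];print("changed px on mat",(df>60).sum(),np.argwhere(df>60).mean(0)+[180,315] if (df>60).any() else "")
```

```text
changed px on mat 938 [219.46801706 403.66204691]
```

View pics/k1.png

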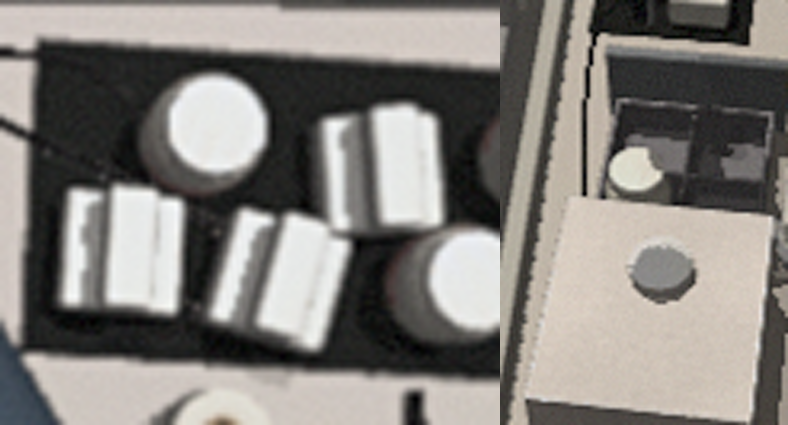

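The crop shows b1's rib unchanged at (131,249). b2, at (295,282), has turned slightly, and b3, at (400,166), has shifted by about 1 cm. The jar stands in pocket 3 at (637,175). I'll measure the ribs and go to b1.

Run:
```python
from h import *
c=cam("top")
M=lambda u,v:((u+.5)/5-.5+312,(v+.5)/5-.5+175)
for n,q in dict(b1=[(108,187),(157,187),(155,312),(103,308)],b2=[(285,213),(334,232),(304,348),(260,333)],b3=[(370,106),(417,106),(430,224),(385,229)]).items():
    P=np.array([ray(c,M(*p),.083)[:2] for p in q]);print(n,P.mean(0).round(4),"dir",np.degrees(np.arctan2(*( (P[0]+P[1]-P[2]-P[3])[::-1]))).round(1),np.linalg.norm(P[0]-P[1]).round(3),np.linalg.norm(P[1]-P[2]).round(3))
```

```text
b1 [ 0.4262 -0.0577] dir -2.3 0.028 0.07
b2 [ 0.4077 -0.1503] dir -14.2 0.03 0.067
b3 [ 0.4726 -0.2113] dir 5.3 0.027 0.067
```

move_arm --rows '[[[0,0,0.1,-0.05,-0.15,0,0.4],[0,0,0.2,-0.1,-0.35,0,0.4],[0,0,0.29,-0.15,-0.55,0,0.4],[0,0,0.29,-0.2,-0.75,0,0.4],[0,0,0.29,-0.273,-0.95,0,0.4]]]'

```text
t: 24.55
position: [0.4263, 0.0309, 0.2218]
ee_rot: [3.141, 0.001, 3.13]
ft_force: [-0.2, -0.8, 0.2]
finger_gap: 0.051
grip_force: 0.0
```

move_arm --rows '[[[0,0,0,0,-0.2,-0.1,0.4],[0,0,0,0,-0.45,-0.2,0.4],[0,0,0,0,-0.65,-0.4,0.4],[0,0,0,0,-0.737,-0.55,0.4],[0,0,0,0,-0.737,-0.65,0.4]]]'

```text
t: 25.05
position: [0.426, -0.0587, 0.1424]
ee_rot: [3.141, -0.001, 3.126]
ft_force: [-0.6, 0.0, -0.3]
finger_gap: 0.0509
grip_force: 0.0
```

move_arm --rows '[[[0,0,0,0,0,-0.15,0.4],[0,0,0,0,0,-0.3,0.4],[0,0,0,0,0,-0.45,0.4],[0,0,0,0,0,-0.58,0.4],[0,0,0,0,0,-0.64,0.4]]]'

```text
t: 25.55
position: [0.4261, -0.0568, 0.0655]
ee_rot: [3.141, -0.001, 3.13]
ft_force: [-0.2, 0.4, -0.6]
finger_gap: 0.0512
grip_force: 0.0
```

move_arm --rows '[[[0,0,0,0,0,0,0.6],[0,0,0,0,0,0,0.8],[0,0,0,0,0,0,0.9],[0,0,0,0,0,0,0.9],[0,0,0,0,0,0,0.9]]]' --squeeze 40

```text
t: 26.05
position: [0.4259, -0.0583, 0.0669]
ee_rot: [-3.142, 0.001, 3.128]
ft_force: [0.4, -0.4, -1.0]
finger_gap: 0.0276
grip_force: 38.6
```

move_arm --rows '[[[0,0,0,0,0,0.1,0.9],[0,0,0,0,0,0.3,0.9],[0,0,0,0,0,0.55,0.9],[0,0,0,0,0,0.8,0.9],[0,0,0,0,0,1,0.9]]]'

```text
t: 26.55
position: [0.4259, -0.0582, 0.1884]
ee_rot: [-3.141, 0.002, 3.128]
ft_force: [0.8, -0.4, -0.4]
finger_gap: 0.0276
grip_force: 38.7
```

move_arm --rows '[[[0,0,-0.045,0,0.1,0.1,0.9],[0,0,-0.045,0,0.3,0.2,0.9],[0,0,-0.045,0,0.55,0.25,0.9],[0,0,-0.045,0,0.8,0.25,0.9],[0,0,-0.045,0,1,0.25,0.9]]]'

```text
t: 27.05
position: [0.4255, 0.0634, 0.2171]
ee_rot: [3.141, 0.001, 3.081]
ft_force: [0.5, 0.8, -0.7]
finger_gap: 0.028
grip_force: 38.7
```

move_arm --rows '[[[0,0,0,0,0.2,0,0.9],[0,0,0,0,0.4,0,0.9],[0,0,0,0,0.6,0,0.9],[0,0,0,0,0.8,0,0.9],[0,0,0,-0.05,1,0,0.9]]]'

```text
t: 27.55
position: [0.4199, 0.1826, 0.2167]
ee_rot: [3.141, 0.001, 3.08]
ft_force: [0.4, -0.9, -1.2]
finger_gap: 0.0277
grip_force: 38.7
```

move_arm --rows '[[[0,0,0,-0.1,0.2,0,0.9],[0,0,0,-0.2,0.45,0,0.9],[0,0,0,-0.263,0.65,0,0.9],[0,0,0,-0.263,0.733,-0.2,0.9],[0,0,0,-0.263,0.733,-0.45,0.9]]]'

```text
t: 28.05
position: [0.3885, 0.2725, 0.1634]
ee_rot: [3.138, 0.004, 3.084]
ft_force: [-0.1, -0.7, -1.2]
finger_gap: 0.0277
grip_force: 38.8
```

move_arm --rows '[[[0,0,0,0,0,-0.1,0.9],[0,0,0,0,0,-0.2,0.9],[0,0,0,0,0,-0.25,0.9],[0,0,0,0,0,-0.25,0.9],[0,0,0,0,0,-0.25,0.9]]]'

```text
t: 28.55
position: [0.3887, 0.27, 0.1332]
ee_rot: [3.141, 0.001, 3.08]
ft_force: [0.1, 0.6, -0.5]
finger_gap: 0.0279
grip_force: 38.7
```

move_arm --rows '[[[0,0,0,0,0,-0.05,0.9],[0,0,0,0,0,-0.1,0.9],[0,0,0,0,0,-0.15,0.9],[0,0,0,0,0,-0.2,0.9],[0,0,0,0,0,-0.22,0.9]]]'

```text
t: 29.05
position: [0.3877, 0.2695, 0.1053]
ee_rot: [-3.141, -0.001, 3.081]
ft_force: [0.2, 0.5, -0.6]
finger_gap: 0.0278
grip_force: 38.7
```

move_arm --rows '[[[0,0,0,0,0,-0.05,0.9],[0,0,0,0,0,-0.1,0.9],[0,0,0,0,0,-0.15,0.9],[0,0,0,0,0,-0.19,0.9],[0,0,0,0,0,-0.2,0.9]]]'

```text
t: 29.55
position: [0.3878, 0.2695, 0.0814]
ee_rot: [-3.141, -0.001, 3.081]
ft_force: [0.2, -0.0, -0.2]
finger_gap: 0.0279
grip_force: 38.7
```

move_arm --rows '[[[0,0,0,0,0,-0.005,0.9],[0,0,0,0,0,-0.01,0.45],[0,0,0,0,0,-0.01,0.45],[0,0,0,0,0,0.05,0.45],[0,0,0,0,0,0.2,0.45]]]'

```text
t: 30.05
position: [0.3874, 0.2693, 0.1059]
ee_rot: [-3.14, -0.002, 3.081]
ft_force: [0.6, 0.4, 0.6]
finger_gap: 0.0472
grip_force: 0.0
```

move_arm --rows '[[[0,0,0,0,0,0.2,0.45],[0,0,0,0,0,0.45,0.45],[0,0,0,0.05,-0.1,0.7,0.45],[0,0,0,0.1,-0.3,0.9,0.45],[0,0,0,0.15,-0.5,0.9,0.45]]]'

```text
t: 30.55
position: [0.4081, 0.2109, 0.2183]
ee_rot: [3.137, 0.007, 3.082]
ft_force: [0.1, -0.2, -0.7]
finger_gap: 0.0469
grip_force: 0.0
```

move_arm --rows '[[[0,0,-0.1,0.0,-0.2,0,0.45],[0,0,-0.178,0.0,-0.4,0,0.45],[0,0,-0.178,0.0,-0.6,0,0.45],[0,0,-0.178,0.0,-0.8,0,0.45],[0,0,-0.178,0.0,-1,0,0.45]]]'

```text
t: 31.05
position: [0.4061, 0.0891, 0.2149]
ee_rot: [3.141, 0.001, 2.895]
ft_force: [0.2, -0.6, -0.1]
finger_gap: 0.0467
grip_force: 0.0
```

Run:
```python
from h import *
s=r.get_state();print(np.round(s['position'],4),np.round(s['ee_rot'],3))
a=cam("top");cv2.imwrite("pics/t2.png",a['pixels'])
c=cv2.resize(a['pixels'][175:260,312:412],None,fx=5,fy=5,interpolation=cv2.INTER_CUBIC)
k=cv2.imread("pics/k1.png")[:,:500]
df=(cv2.absdiff(c,k).max(2)>70).astype(int)
for n,(x0,y0,x1,y1) in dict(A=(130,60,280,200),b1=(50,180,190,320),b2=(200,200,355,360),b3=(310,95,450,240),C=(380,220,500,345)).items(): print(n,df[y0:y1,x0:x1].mean().round(3))
```

```text
[0.4061 0.0891 0.2149] [3.141e+00 1.000e-03 2.895e+00]
A 0.023
b1 0.706
b2 0.0
b3 0.0
C 0.0
```

b2 and b3 have not moved since the last look. On to b2.

move_arm --rows '[[[0,0,0,0.013,-0.2,0,0.4],[0,0,0,0.013,-0.4,0,0.4],[0,0,0,0.013,-0.6,0,0.4],[0,0,0,0.013,-0.8,0,0.4],[0,0,0,0.013,-1,0,0.4]]]'

```text
t: 31.6
position: [0.4078, -0.0308, 0.2149]
ee_rot: [3.141, 0.001, 2.895]
ft_force: [-0.9, 0.1, 0.5]
finger_gap: 0.0513
grip_force: 0.0
```

move_arm --rows '[[[0,0,0,0,-0.25,-0.05,0.4],[0,0,0,0,-0.5,-0.15,0.4],[0,0,0,0,-0.75,-0.3,0.4],[0,0,0,0,-0.95,-0.5,0.4],[0,0,0,0,-0.995,-0.65,0.4]]]'

```text
t: 32.1
position: [0.4075, -0.1522, 0.1358]
ee_rot: [-3.141, 0.001, 2.89]
ft_force: [-0.3, -0.2, 0.6]
finger_gap: 0.0509
grip_force: 0.0
```

move_arm --rows '[[[0,0,0,0,0,-0.1,0.4],[0,0,0,0,0,-0.25,0.4],[0,0,0,0,0,-0.4,0.4],[0,0,0,0,0,-0.52,0.4],[0,0,0,0,0,-0.58,0.4]]]'

```text
t: 32.6
position: [0.4076, -0.1493, 0.066]
ee_rot: [3.141, -0.001, 2.894]
ft_force: [0.5, -0.4, 1.3]
finger_gap: 0.0511
grip_force: 0.0
```

move_arm --rows '[[[0,0,0,0,0,0,0.6],[0,0,0,0,0,0,0.8],[0,0,0,0,0,0,0.9],[0,0,0,0,0,0,0.9],[0,0,0,0,0,0,0.9]]]'

```text
t: 33.1
position: [0.408, -0.1497, 0.067]
ee_rot: [3.142, 0.001, 2.894]
ft_force: [0.3, 0.3, 1.3]
finger_gap: 0.0273
grip_force: 42.2
```

move_arm --rows '[[[0,0,0,0,0,0.1,0.9],[0,0,0,0,0,0.3,0.9],[0,0,0,0,0,0.55,0.9],[0,0,0,0,0,0.8,0.9],[0,0,0,0,0,1,0.9]]]'

```text
t: 33.6
position: [0.4079, -0.1496, 0.1884]
ee_rot: [-3.142, 0.002, 2.894]
ft_force: [0.5, -0.9, -0.8]
finger_gap: 0.0275
grip_force: 42.1
```

move_arm --rows '[[[0,0,0.1,0,0.1,0.1,0.9],[0,0,0.18,0,0.3,0.2,0.9],[0,0,0.18,0.05,0.55,0.25,0.9],[0,0,0.18,0.1,0.8,0.25,0.9],[0,0,0.18,0.15,1,0.25,0.9]]]'

```text
t: 34.1
position: [0.4257, -0.028, 0.2171]
ee_rot: [3.142, 0.001, 3.084]
ft_force: [0.5, -0.3, -0.7]
finger_gap: 0.0276
grip_force: 42.1
```

move_arm --rows '[[[0,0,0,0,0.2,0,0.9],[0,0,0,0,0.4,0,0.9],[0,0,0,0,0.6,0,0.9],[0,0,0,0,0.8,0,0.9],[0,0,0,-0.05,1,0,0.9]]]'

```text
t: 34.6
position: [0.4199, 0.0914, 0.2167]
ee_rot: [3.141, 0.001, 3.082]
ft_force: [0.3, 0.4, -1.3]
finger_gap: 0.0276
grip_force: 42.1
```

move_arm --rows '[[[0,0,0,-0.08,0.2,0,0.9],[0,0,0,-0.17,0.45,0,0.9],[0,0,0,-0.26,0.7,0,0.9],[0,0,0,-0.305,0.812,-0.2,0.9],[0,0,0,-0.305,0.812,-0.45,0.9]]]'

```text
t: 35.1
position: [0.3832, 0.1908, 0.1634]
ee_rot: [3.139, 0.004, 3.087]
ft_force: [-0.0, 0.2, -0.2]
finger_gap: 0.0272
grip_force: 42.1
```

move_arm --rows '[[[0,0,0,0,0,-0.1,0.9],[0,0,0,0,0,-0.2,0.9],[0,0,0,0,0,-0.25,0.9],[0,0,0,0,0,-0.25,0.9],[0,0,0,0,0,-0.25,0.9]]]'

```text
t: 35.6
position: [0.3837, 0.1879, 0.1331]
ee_rot: [3.141, 0.001, 3.082]
ft_force: [0.2, 0.6, -0.2]
finger_gap: 0.0274
grip_force: 42.0
```

move_arm --rows '[[[0,0,0,0,0,-0.05,0.9],[0,0,0,0,0,-0.1,0.9],[0,0,0,0,0,-0.15,0.9],[0,0,0,0,0,-0.2,0.9],[0,0,0,0,0,-0.22,0.9]]]'

```text
t: 36.1
position: [0.3826, 0.1876, 0.1053]
ee_rot: [-3.141, -0.001, 3.083]
ft_force: [-0.5, -0.6, -1.7]
finger_gap: 0.0277
grip_force: 42.0
```

move_arm --rows '[[[0,0,0,0,0,-0.05,0.9],[0,0,0,0,0,-0.1,0.9],[0,0,0,0,0,-0.15,0.9],[0,0,0,0,0,-0.19,0.9],[0,0,0,0,0,-0.2,0.9]]]'

```text
t: 36.6
position: [0.3827, 0.1877, 0.0815]
ee_rot: [-3.141, -0.001, 3.083]
ft_force: [-0.1, 0.4, -0.7]
finger_gap: 0.0276
grip_force: 42.0
```

move_arm --rows '[[[0,0,0,0,0,-0.005,0.9],[0,0,0,0,0,-0.01,0.45],[0,0,0,0,0,-0.01,0.45],[0,0,0,0,0,0.05,0.45],[0,0,0,0,0,0.2,0.45]]]'

```text
t: 37.1
position: [0.3823, 0.1875, 0.106]
ee_rot: [-3.141, -0.002, 3.083]
ft_force: [-0.6, -0.2, 0.5]
finger_gap: 0.0467
grip_force: 0.0
```

move_arm --rows '[[[0,0,0,0,0,0.2,0.45],[0,0,0,0,0,0.45,0.45],[0,0,0,0.05,0,0.7,0.45],[0,0,0,0.15,-0.15,0.9,0.45],[0,0,0,0.25,-0.35,0.9,0.45]]]'

```text
t: 37.6
position: [0.4154, 0.1475, 0.2184]
ee_rot: [3.138, 0.008, 3.086]
ft_force: [0.5, 0.1, -1.0]
finger_gap: 0.0473
grip_force: 0.0
```

move_arm --rows '[[[0,0,0.1,0.05,-0.2,0,0.4],[0,0,0.147,0.1,-0.4,0,0.4],[0,0,0.147,0.15,-0.6,0,0.4],[0,0,0.147,0.2,-0.8,0,0.4],[0,0,0.147,0.25,-1,0,0.4]]]'

```text
t: 38.1
position: [0.4432, 0.0249, 0.2149]
ee_rot: [-3.142, 0.001, -3.046]
ft_force: [0.2, 0.3, 0.3]
finger_gap: 0.051
grip_force: 0.0
```

Run:
```python
from h import *
s=r.get_state();print(np.round(s['position'],4),np.round(s['ee_rot'],3))
a=cam("top");k=cv2.imread("pics/t2.png")
df=(cv2.absdiff(a['pixels'],k).max(2)>60).astype(int)
M=lambda x0,y0,x1,y1:df[175+y0//5:175+y1//5,312+x0//5:312+x1//5].mean().round(3)
for n,q in dict(A=(130,60,280,200),b2=(200,200,355,360),b3=(310,95,450,240),C=(380,220,500,345)).items(): print(n,M(*q))
b=cam("scene");cv2.imwrite("pics/s3.png",b['pixels']);cv2.imwrite("pics/t3.png",a['pixels'])
```

```text
[0.4432 0.0249 0.2149] [-3.142e+00  1.000e-03 -3.046e+00]
A 0.187
b2 0.614
b3 0.023
C 0.0
```

move_arm --rows '[[[0,0,0,0.05,-0.2,0,0.4],[0,0,0,0.1,-0.4,0,0.4],[0,0,0,0.15,-0.6,0,0.4],[0,0,0,0.2,-0.8,0,0.4],[0,0,0,0.245,-1,0,0.4]]]'

```text
t: 38.7
position: [0.4728, -0.0941, 0.2148]
ee_rot: [3.141, 0.001, -3.045]
ft_force: [0.5, -0.3, -0.1]
finger_gap: 0.051
grip_force: 0.0
```

move_arm --rows '[[[0,0,0,0,-0.25,-0.05,0.4],[0,0,0,0,-0.5,-0.15,0.4],[0,0,0,0,-0.75,-0.3,0.4],[0,0,0,0,-0.95,-0.5,0.4],[0,0,0,0,-0.968,-0.65,0.4]]]'

```text
t: 39.2
position: [0.472, -0.2132, 0.1355]
ee_rot: [-3.141, 0.0, -3.051]
ft_force: [-0.2, 1.7, 0.1]
finger_gap: 0.0515
grip_force: 0.0
```

move_arm --rows '[[[0,0,0,0,0,-0.1,0.4],[0,0,0,0,0,-0.25,0.4],[0,0,0,0,0,-0.4,0.4],[0,0,0,0,0,-0.52,0.4],[0,0,0,0,0,-0.58,0.4]]]'

```text
t: 39.7
position: [0.4725, -0.2087, 0.066]
ee_rot: [3.14, -0.001, -3.044]
ft_force: [0.2, 0.3, -0.1]
finger_gap: 0.0513
grip_force: 0.0
```

move_arm --rows '[[[0,0,0,0,0,0,0.6],[0,0,0,0,0,0,0.8],[0,0,0,0,0,0,0.9],[0,0,0,0,0,0,0.9],[0,0,0,0,0,0,0.9]]]'

```text
t: 40.2
position: [0.4728, -0.2104, 0.0671]
ee_rot: [-3.141, 0.001, -3.047]
ft_force: [-0.1, -0.5, 1.9]
finger_gap: 0.0279
grip_force: 39.5
```

move_arm --rows '[[[0,0,0,0,0,0.1,0.9],[0,0,0,0,0,0.3,0.9],[0,0,0,0,0,0.55,0.9],[0,0,0,0,0,0.8,0.9],[0,0,0,0,0,1,0.9]]]'

```text
t: 40.7
position: [0.4728, -0.2105, 0.1891]
ee_rot: [-3.141, 0.002, -3.047]
ft_force: [0.1, 0.1, 0.0]
finger_gap: 0.0275
grip_force: 39.2
```

move_arm --rows '[[[0,0,-0.1,0,0.1,0.1,0.9],[0,0,-0.148,-0.05,0.3,0.2,0.9],[0,0,-0.148,-0.1,0.55,0.25,0.9],[0,0,-0.148,-0.2,0.8,0.25,0.9],[0,0,-0.148,-0.25,1,0.25,0.9]]]'

```text
t: 41.2
position: [0.4415, -0.0887, 0.2175]
ee_rot: [-3.141, 0.001, 3.083]
ft_force: [-0.2, 1.0, -0.8]
finger_gap: 0.0274
grip_force: 39.2
```

move_arm --rows '[[[0,0,0,0,0.2,0,0.9],[0,0,0,0,0.4,0,0.9],[0,0,0,0,0.6,0,0.9],[0,0,0,0,0.8,0,0.9],[0,0,0,0,1,0,0.9]]]'

```text
t: 41.7
position: [0.4422, 0.0306, 0.2174]
ee_rot: [-3.141, 0.001, 3.082]
ft_force: [-0.0, 0.5, -0.7]
finger_gap: 0.0273
grip_force: 39.2
```

move_arm --rows '[[[0,0,0,0,0.2,0,0.9],[0,0,0,0,0.4,0,0.9],[0,0,0,0,0.6,0,0.9],[0,0,0,0.05,0.8,0,0.9],[0,0,0,0.1,1,0,0.9]]]'

```text
t: 42.2
position: [0.4543, 0.1505, 0.2174]
ee_rot: [-3.141, 0.001, 3.082]
ft_force: [-0.1, -0.5, -0.4]
finger_gap: 0.0277
grip_force: 39.2
```

move_arm --rows '[[[0,0,0,0.05,0.15,0,0.9],[0,0,0,0.086,0.278,-0.1,0.9],[0,0,0,0.086,0.278,-0.35,0.9],[0,0,0,0.086,0.278,-0.6,0.9],[0,0,0,0.086,0.278,-0.7,0.9]]]'

```text
t: 42.7
position: [0.4633, 0.1822, 0.1308]
ee_rot: [-3.14, -0.004, 3.082]
ft_force: [-1.0, -0.6, -0.3]
finger_gap: 0.0277
grip_force: 39.2
```

Run:
```python
from h import *
s=r.get_state();p=np.array(s['position']);print(np.round(p,4),np.round(s['ee_rot'],3),np.round(s['ft_force'],1))
a=cam("top");b=cam("scene")
A=cv2.resize(a['pixels'][180:270,190:300],None,fx=3.6,fy=3.6,interpolation=cv2.INTER_CUBIC)
B=cv2.resize(b['pixels'][190:280,220:320],None,fx=3.6,fy=3.6,interpolation=cv2.INTER_CUBIC)
cv2.imwrite("pics/q1.png",np.hstack([A,B]))
print(((proj(b,[p[0],p[1],p[2]-.064])[0]-[220,190])*3.6+[396,0]).round(),((proj(b,[.4651,.1828,.016])[0]-[220,190])*3.6+[396,0]).round())
```

```text
[0.4633 0.1822 0.1308] [-3.14  -0.004  3.082] [-1.  -0.6 -0.3]
[546. 173.] [546. 209.]
```

View pics/q1.png

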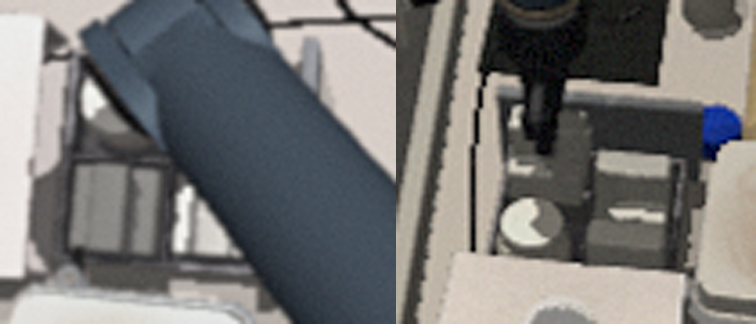

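The jar is at (533,225), and the blocks in pockets 2 and 4 sit flat. The last block is over pocket 1 at (545,165). Lowering.

move_arm --rows '[[[0,0,0,0,0,-0.05,0.9],[0,0,0,0,0,-0.1,0.9],[0,0,0,0,0,-0.15,0.9],[0,0,0,0,0,-0.2,0.9],[0,0,0,0,0,-0.22,0.9]]]'

```text
t: 43.3
position: [0.4645, 0.1829, 0.1056]
ee_rot: [-3.141, -0.001, 3.082]
ft_force: [0.4, 0.1, -0.1]
finger_gap: 0.0276
grip_force: 39.2
```

move_arm --rows '[[[0,0,0,0,0,-0.05,0.9],[0,0,0,0,0,-0.1,0.9],[0,0,0,0,0,-0.15,0.9],[0,0,0,0,0,-0.19,0.9],[0,0,0,0,0,-0.21,0.9]]]'

```text
t: 43.8
position: [0.4645, 0.1829, 0.0803]
ee_rot: [-3.141, -0.001, 3.082]
ft_force: [-0.2, 0.1, -0.3]
finger_gap: 0.0277
grip_force: 39.2
```

move_arm --rows '[[[0,0,0,0,0,-0.005,0.9],[0,0,0,0,0,-0.005,0.45],[0,0,0,0,0,-0.005,0.45],[0,0,0,0,0,0.05,0.45],[0,0,0,0,0,0.2,0.45]]]'

```text
t: 44.3
position: [0.4639, 0.1826, 0.1045]
ee_rot: [-3.141, -0.003, 3.082]
ft_force: [0.4, -0.0, 0.0]
finger_gap: 0.0466
grip_force: 0.0
```

move_arm --rows '[[[0,0,0,0,0,0.2,0.45],[0,0,0,0,0,0.45,0.45],[0,0,0,0,0,0.7,0.6],[0,0,0,0,-0.15,0.8,0.8],[0,0,0,-0.05,-0.3,0.8,1]]]'

```text
t: 44.8
position: [0.4606, 0.1477, 0.204]
ee_rot: [3.139, 0.006, 3.083]
ft_force: [-0.2, -0.7, -0.5]
finger_gap: 0.0057
grip_force: 0.0
```

move_arm --rows '[[[0,0,0,-0.1,-0.2,0,1],[0,0,0,-0.2,-0.4,0,1],[0,0,0,-0.3,-0.6,0,1],[0,0,0,-0.34,-0.75,0,1],[0,0,0,-0.34,-0.75,0,1]]]'

```text
t: 45.3
position: [0.4173, 0.0547, 0.2014]
ee_rot: [-3.14, 0.0, 3.077]
ft_force: [0.1, 0.0, -0.3]
finger_gap: -0.0
grip_force: 0.0
```

Run:
```python
from h import *
s=r.get_state();p=np.array(s['position']);print(np.round(p,4),np.round(s['ee_rot'],3),s['finger_gap'])
a=cam("top");b=cam("scene")
A=cv2.resize(a['pixels'][180:270,110:300],None,fx=2.6,fy=3.6,interpolation=cv2.INTER_CUBIC)[:, :494]
B=cv2.resize(b['pixels'][190:280,220:300],None,fx=3.6,fy=3.6,interpolation=cv2.INTER_CUBIC)
cv2.imwrite("pics/q2.png",np.hstack([A,B]));cv2.imwrite("pics/scene_open.png",b['pixels'])
```

```text
[0.4173 0.0547 0.2014] [-3.14   0.     3.077] -1.4220910569610713e-05
```

View pics/q2.png

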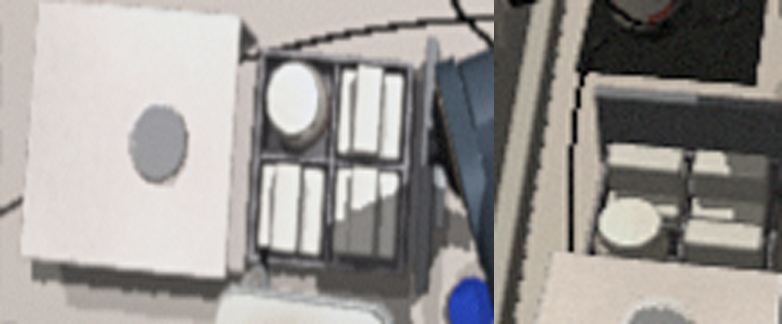

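All four pockets are filled and the parts stand upright: jar at (295,105), blocks at (370,110), (290,210) and (365,215). Next I go down in front of the panel and push.

move_arm --rows '[[[0,0,0,0,0,-0.15,1],[0,0,0,0,0,-0.4,1],[0,0,0,0,0,-0.65,1],[0,0,0,0,0,-0.85,1],[0,0,0,0,0,-0.93,1]]]'

```text
t: 45.9
position: [0.4172, 0.0582, 0.0876]
ee_rot: [3.141, -0.003, 3.084]
ft_force: [-1.1, 0.1, 0.5]
finger_gap: 0.0
grip_force: 0.0
```

move_arm --rows '[[[0,0,0,0,0.08,0,1],[0,0,0,0,0.16,0,1],[0,0,0,0,0.24,0,1],[0,0,0,0,0.32,0,1],[0,0,0,0,0.4,0,1]]]'

```text
t: 46.4
position: [0.4188, 0.1055, 0.0901]
ee_rot: [-3.141, 0.002, 3.082]
ft_force: [0.9, -1.4, 0.8]
finger_gap: -0.0001
grip_force: 1.1
```

move_arm --rows '[[[0,0,0,0.005,0.08,0,1],[0,0,0,0.01,0.16,0,1],[0,0,0,0.015,0.24,0,1],[0,0,0,0.02,0.32,0,1],[0,0,0,0.025,0.4,0,1]]]'

```text
t: 46.9
position: [0.421, 0.1538, 0.0893]
ee_rot: [-3.142, -0.0, 3.082]
ft_force: [-0.5, -2.3, 0.6]
finger_gap: 0.0001
grip_force: 1.1
```

move_arm --rows '[[[0,0,0,0.005,0.08,0,1],[0,0,0,0.01,0.16,0,1],[0,0,0,0.015,0.24,0,1],[0,0,0,0.02,0.32,0,1],[0,0,0,0.025,0.4,0,1]]]'

```text
t: 47.4
position: [0.4241, 0.2018, 0.0893]
ee_rot: [-3.142, -0.0, 3.082]
ft_force: [1.0, -2.6, -0.3]
finger_gap: 0.0002
grip_force: 1.0
```

move_arm --rows '[[[0,0,0,0.005,0.08,0,1],[0,0,0,0.01,0.16,0,1],[0,0,0,0.015,0.24,0,1],[0,0,0,0.02,0.32,0,1],[0,0,0,0.025,0.4,0,1]]]'

```text
t: 47.9
position: [0.427, 0.2498, 0.0893]
ee_rot: [-3.141, -0.0, 3.082]
ft_force: [1.6, -2.3, 0.1]
finger_gap: 0.0002
grip_force: 1.0
```

move_arm --rows '[[[0,0,0,0.004,0.07,0,1],[0,0,0,0.008,0.13,0,1],[0,0,0,0.012,0.19,0,1],[0,0,0,0.016,0.24,0,1],[0,0,0,0.018,0.28,0,1]]]'

```text
t: 48.4
position: [0.4289, 0.2832, 0.0893]
ee_rot: [3.142, -0.0, 3.082]
ft_force: [0.2, -1.1, 0.2]
finger_gap: -0.0004
grip_force: 0.9
```

move_arm --rows '[[[0,0,0,0.002,0.02,0,1],[0,0,0,0.003,0.04,0,1],[0,0,0,0.004,0.05,0,1],[0,0,0,0.005,0.06,0,1],[0,0,0,0.005,0.07,0,1]]]'

```text
t: 48.9
position: [0.4295, 0.2908, 0.0892]
ee_rot: [-3.141, -0.001, 3.082]
ft_force: [-0.8, -1.9, 0.9]
finger_gap: -0.0001
grip_force: 0.8
```

move_arm --rows '[[[0,0,0,0.001,0.01,0,1],[0,0,0,0.002,0.02,0,1],[0,0,0,0.002,0.03,0,1],[0,0,0,0.002,0.03,0,1],[0,0,0,0.002,0.03,0,1]]]'

```text
t: 49.4
position: [0.4301, 0.2949, 0.0894]
ee_rot: [3.141, 0.0, 3.082]
ft_force: [-0.4, -1.0, -0.7]
finger_gap: -0.0002
grip_force: 0.4
```

move_arm --rows '[[[0,0,0,0.001,0.01,0,1],[0,0,0,0.002,0.02,0,1],[0,0,0,0.002,0.03,0,1],[0,0,0,0.002,0.03,0,1],[0,0,0,0.002,0.03,0,1]]]'

```text
t: 49.9
position: [0.4303, 0.2968, 0.0894]
ee_rot: [-3.139, -0.0, 3.081]
ft_force: [-2.0, -5.6, 4.8]
finger_gap: 0.0
grip_force: 2.9
```

move_arm --rows '[[[0,0,0,0,0.01,0,1],[0,0,0,0,0.02,0,1],[0,0,0,0,0.02,0,1],[0,0,0,0,0.02,0,1],[0,0,0,0,0.02,0,1]]]'

```text
t: 50.4
position: [0.4303, 0.297, 0.0895]
ee_rot: [-3.135, -0.001, 3.079]
ft_force: [-2.7, -11.1, 9.4]
finger_gap: -0.0001
grip_force: 5.2
```

The drawer is against its stop (11 N, no further travel). Backing off.

move_arm --rows '[[[0,0,0,0,-0.1,0,1],[0,0,0,0,-0.25,0,1],[0,0,0,0,-0.45,0,1],[0,0,0,0,-0.7,0.1,1],[0,0,0,0,-0.9,0.2,1]]]'

```text
t: 50.9
position: [0.4304, 0.1915, 0.1134]
ee_rot: [3.141, 0.0, 3.082]
ft_force: [-0.1, -0.4, -0.4]
finger_gap: -0.0002
grip_force: 0.0
```

move_arm --rows '[[[0,0,0,0,-0.2,0.2,1],[0,0,0,0,-0.4,0.5,1],[0,0,0,0,-0.6,0.8,1],[0,0,0,0,-0.8,1,1],[0,0,0,0,-0.9,1,1]]]'

```text
t: 51.4
position: [0.433, 0.0834, 0.237]
ee_rot: [3.14, 0.009, 3.079]
ft_force: [0.1, -0.3, -1.5]
finger_gap: 0.0001
grip_force: 0.0
```

Run:
```python
from h import *
b=cam("scene");a=cam("top")
A=cv2.resize(a['pixels'][165:275,100:470],None,fx=2.1,fy=2.1,interpolation=cv2.INTER_CUBIC)
B=cv2.resize(b['pixels'][120:350,200:460],None,fx=1.5,fy=1.5);B=cv2.copyMakeBorder(B,0,0,0,A.shape[1]-B.shape[1],0)
cv2.imwrite("pics/end.png",np.vstack([A,B]))
```

```text
(no output)
```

View pics/end.png

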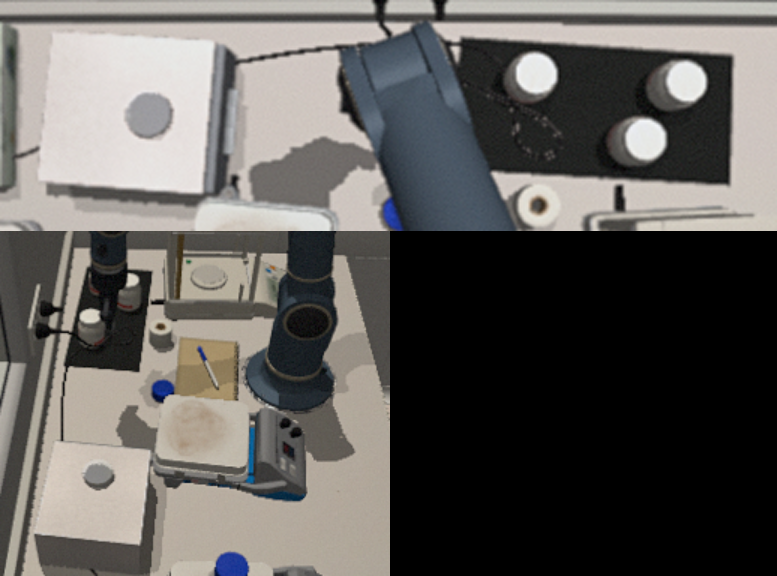

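The drawer is shut flush against the cabinet (220,115). The petri dish is in place at (148,115), and the three empty jars stand on the mat at (533,75), (678,85) and (638,140). Handing in.

```bash
python3 -c "
from station import r
print(r.finish_job())"
```

```text
the job is handed in; nothing more can be done
None
```

The job is handed in: the one full jar is in pocket 3, the three blocks fill the other pockets, the drawer is pushed fully shut, the three empty jars stand on the mat, and the petri dish was not touched.

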